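# Put the lacquered fish in the curing cabinet

### The arm

A 7-joint arm with a two-finger parallel gripper is mounted at the origin on the work surface. World frame = base frame: x ahead of the robot, y to its left, z up, the work surface at z = 0. Lengths are in m, angles in rad, forces in N, time in s.
With the tool pointing down it reaches from about 0.4 to 0.85 m from the base axis. Payload 10.4 kg.
Tool frame: the origin (TCP) lies midway between the tips of the shut fingers; the grasp point (between the pads) lies 19 mm behind it; z points along the fingers, y is the line along which they close (so a half turn about z gives the same grasp; the last joint's range is limited). The gripper opens to 87 mm and grips with 3 to 60 N. Pads are 19 mm wide; open, the fingers measure 117 mm over their backs; the gripper's body (75 mm by 190 mm) begins 51 mm behind the grasp point.
Start: joints at [1.105, 0.332, -0.065, 1.46, 0.022, 1.35, -0.088], TCP at [0.268, -0.565, 0.223] pointing down, gripper open.
Joint ranges: [-2.6, 2.6], [-0.5, 2.12], [-1.47, 1.34], [0.16, 2.42], [-1.27, 4.41], [0.06, 2.06], [-2.6, 2.6]. Speed limits (rad/s): [2.22, 2.22, 2.79, 2.79, 3.14, 3.14, 3.14].

### API

Orientations are given as a unit quaternion [x, y, z, w].
In Python, from bench import r gives the robot as it stands.
- The arm moves only by the tool arm_command, never from a script. Its argument "moves" is one flat list of numbers, 4 for each row, row after row: the shift along the tool's x, y, z in cm, then the turn about the tool's z in degrees. A call has 1 to 12 rows; each row shifts and turns the commanded pose from where the row before left it, along the tool's axes as they then stand; what a row does not reach is not made up. A row lasts 1/12 s, in which the tool goes at most 41.7 mm and 7.16 degrees, less where a joint would pass 70% of its speed; a pose out of reach is approached as far as the arm can. A call with a gripper value outside its range is refused whole. "fingers" is the opening in per cent of the stroke, from 0 (shut) to 100 (fully open), set as the call begins (left out, the last holds). The fingers move at their own pace and stop on an object; "squeeze" is the grip in N (left out, the last holds). Time passes only in rows, so rows that do not move let the fingers close. It gives the time, the measured TCP pose, the force, the opening and the grip force at its end, in the units of the state.
- r.read_state(): the state, without advancing time (a new reading comes with each control period).
- r.camera(name): name is "scene" or "top"; returns the picture (384x512x3 uint8, red, green, blue); there is no depth.
- r.camera_info(name): a dict with "fx", "fy", "cx", "cy" (pixels), "k1" (the pictures are not rectified: a ray, as slopes to the right and down, at radius r is drawn at 1 + k1 r^2 times it, then the intrinsics apply), "origin" and "attitude" of the camera in the world. Camera axes: x right, y up, looking along -z (the intrinsics and any distortion apply to the point x, -y, -z); pixel columns grow to the right and rows downward; lengths in m; the calibration is good to about 2 mm. A picture is of the moment at which its call begins. camera_info takes no time and is no camera call.
- r.close_job(): hands the job in; it is judged then, once.
The state is a dict: "time": time; "joint_positions": joint angles; "joint_vel": joint speeds; "joint_torque": joint torques, N m; "ee_pos": TCP position; "eef_rot": TCP orientation; "ft_force": force on the tool from outside, world axes, zero at the start; "torque": the same for the moment, N m; "width": finger opening in m; "grip_force": force on a finger pad.
Only numpy, scipy, OpenCV 4.12 (cv2) and the standard library are available. Lean on these libraries where they do the work, as an engineer would, in place of code of your own. Each camera call takes 0.05 s, during which the arm holds its last target. There are 200 camera calls.

### The job

Pull the cabinet's glazed, bottom-hinged door over towards its front and down to its stop. Set the red fish figure gently (not dropped) on the rack inside, plinth down, centred and lying lengthwise across both slats, then push the door back up and over until it is fully shut. Leave the puppet, the bowl and the jar where they stand.

Things in the scene. Friction and masses are not known exactly. Their poses are not given: they have to be found in the camera images.
- cabinet: Fixed wooden slant-front curing cabinet, 200 deep (x) x 260 wide (y), wedge-shaped: front 36 mm high, back wall 134. Origin: centre of its underside on the bench; its own -x is the front, y runs along the hinge. Inside 176 deep (x -90 to +86) x 240 wide, floor 10 mm above the bench; side walls rise along the closed door.
- door (a joint): Dark-framed glazed door, 250 wide x 200 long x 10 thick, hinged at its bottom edge at the front of the cabinet. 0 = shut, leaning back over the cabinet 62 degrees from upright; 1.082 = upright; 1.955 rad = stop, leaning 50 degrees out over the front. A stiff hinge (0.5 N m) holds it wherever it is left; it may start a little ajar.
- door_hinge (a point): Middle of the hinge line, 45 mm above the bench, at x = -90 mm of the cabinet; its axes are the cabinet's, y along the hinge.
- door_bar (a point): Middle of the door's brass grip bar: round, 14 mm diameter, 150 long, parallel to the hinge, in the plane of the door, 245 mm from the hinge line and 45 mm beyond the panel's free edge, on two posts 130 mm apart; it can be pinched or pushed between the posts. Its own z points from the hinge to the bar.
- rack (a point): Centre of the rack, on top of its slats (18 mm above the bench); x = +15 mm of the cabinet, axes those of the cabinet. Two light wooden slats run along the cabinet's x at y = -40 and +40 mm, 14 wide, 130 long, 8 high.
- fish: Loose red fish figure, brass fins, on a plain plinth 110 long (x) x 42 wide (y) x 16 high; 0.2 kg, touch-dry, may be gripped across its width. Round body of 42 mm diameter above it, axis 37 mm above the underside, thickest at x -2 to +28; tail to x = -68, nose to +63, top 62 high. Origin: centre of the underside. On the rack: origin on rack, x along the cabinet's y, either way round.
- puppet: Loose bystander: standing green-robed puppet with white head and black hat, 127 high, 60 across. Origin at the centre of its foot.
- bowl: Loose bystander: blue ceramic bowl, 100 across, 45 high. Origin at the centre of its underside.
- jar: Loose bystander: amber jar with black cap, 64 across, 85 high. Origin at the centre of its underside.
There are look-alikes about, which are no part of the job. Of the things that look like the fish, take the one that is farthest to the robot's left at the start.

How it is judged:
By the outcome, as a careful person would: the job done as asked, in the order asked, and still so for the second after the job is handed in, with the robot touching nothing.
It also fails if it takes over 72 s, if anything falls off the work surface, if the arm or the gripper's body presses on something with over 40 N, if the wrist force passes 120 N, or if a joint passes its speed limit or range.

## Working session

There is one attempt and no reset: what is moved stays moved. The work goes in short steps, Python scripts to look and compute and a tool call to move; the robot and the scene stay as the last step left them, time stands still between calls to the robot, and variables do not carry over. Pictures are saved under pics/ and viewed, at most 10 in all, crops included, and the job is handed in when it is done.

Besides the shell and the picture viewer there is one more tool, called after "Emit:" by a JSON object that holds its "name" and its "arguments", one argument or row to a line. arm_command: Moves the arm, as the interface text tells. Its arguments: {"type":"object","properties":{"moves":{"type":"array"},"fingers":{"type":"number"},"squeeze":{"type":"number"}},"required":["moves"]}

```bash
mkdir -p pics; ls; python3 - <<'E'
from bench import r
import cv2
for n in("scene","top"):
    cv2.imwrite(f"pics/{n}0.png",r.camera(n)[:,:,::-1]); print(n,r.camera_info(n))
print(r.read_state())
E
```

```text
pics
scene {'fx': 468.7402838375754, 'fy': 468.7402838375754, 'cx': 253.3586713123112, 'cy': 200.62402109710433, 'k1': -0.03642844142218829, 'origin': array([0.95255477, 0.55244798, 1.06610568]), 'attitude': array([0.0870276 , 0.32058899, 0.90376979, 0.26990565])}
top {'fx': 376.7978931216476, 'fy': 376.7978931216476, 'cx': 260.0256010034728, 'cy': 193.55302016063683, 'k1': -0.08611066984053467, 'origin': array([ 0.41585936, -0.08137951,  1.35264959]), 'attitude': array([-0.03731362,  0.03251297,  0.70949646, -0.70296897])}
{'time': 0.1, 'joint_positions': array([ 1.10539202,  0.33279954, -0.06471671,  1.46081368,  0.02161974,
        1.34990003, -0.08851984]), 'joint_vel': array([ 0.00140183, -0.00143991, -0.00027775, -0.00265055, -0.00058168,
        0.00069071,  0.00036689]), 'joint_torque': array([ 2.38661989e-03, -6.24544001e+01,  2.52706261e-02, -3.90715671e+01,
       -6.14131009e-02,  3.66107316e-02,  3.49390268e-05]), 'ee_pos': array([ 0.26765759, -0.56442517,  0.22186009]), 'eef_rot': array([ 9.75588275e-01,  2.19606792e-01, -1.67262134e-04, -5.88874533e-04]), 'ft_force': array([-0.11066645,  0.19573948, -1.0620008 ]), 'torque': array([-0.03016759,  0.03201272,  0.02198159]), 'grip_force': 0.0, 'width': 0.08717033233079496}
```

View pics/scene0.png

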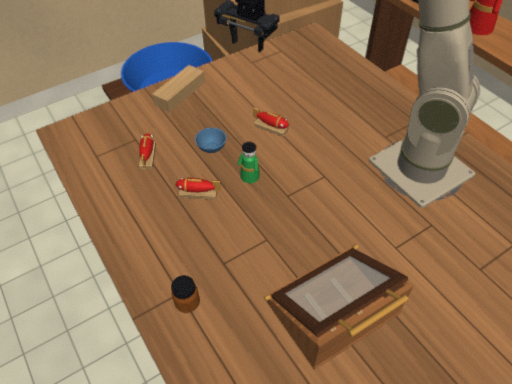

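View pics/top0.png

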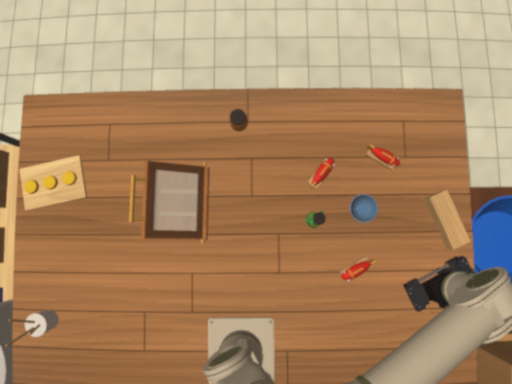

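Fish look-alikes in the top view are at (322,172), (384,156) and (357,270). World +y (robot's left) is to the left in this picture, so the one meant is at (322,172). In the scene view its match should be (197,187). The cabinet is at about (175,200), with its bar at column 132 (back side) and its hinge at column 206. The next crop enlarges these to confirm.

```bash
cat > h.py <<'E'
import numpy as np, cv2
from scipy.spatial.transform import Rotation as R
from bench import r
I={n:r.camera_info(n) for n in("scene","top")}
def proj(n,P):
    i=I[n]; p=(np.atleast_2d(P)-i["origin"])@R.from_quat(i["attitude"]).as_matrix()
    s=np.c_[p[:,0],-p[:,1]]/-p[:,2:]; s=s*(1+i["k1"]*(s**2).sum(1,keepdims=True))
    return s*[i["fx"],i["fy"]]+[i["cx"],i["cy"]]
def onz(n,uv,z):
    i=I[n]; K=np.array([[i["fx"],0,i["cx"]],[0,i["fy"],i["cy"]],[0,0,1.]])
    s=cv2.undistortPoints(np.array(uv,float).reshape(-1,1,2),K,np.array([i["k1"],0,0,0.]))[:,0]
    d=np.c_[s[:,0],-s[:,1],-np.ones(len(s))]@R.from_quat(i["attitude"]).as_matrix().T
    return i["origin"]+d*((z-i["origin"][2])/d[:,2:])
E
python3 - <<'E'
from h import *
a=cv2.imread("pics/top0.png");b=cv2.imread("pics/scene0.png")
def c(im,x,y,w,h,s): return cv2.resize(im[y:y+h,x:x+w],None,fx=s,fy=s,interpolation=cv2.INTER_CUBIC)
m=np.vstack([np.hstack([c(a,115,145,100,75+25,4)[:300*2],c(b,262,240,160,160,2.5)]),np.hstack([c(a,300,135,110,50,3.63636)[:182,:400],c(b,130,100,160,80,2.5)[:182]])])
cv2.imwrite("pics/m1.png",m);print(m.shape)
print(onz("top",[(322,172),(384,156),(357,270)],.04).round(3),onz("scene",[(197,187),(147,150),(271,122)],.04).round(3))
E
```

```text
Traceback (most recent call last):
ValueError: all the input array dimensions except for the concatenation axis must match exactly, but along dimension 0, the array at index 0 has size 400 and the array at index 1 has size 360
```

```bash
python3 - <<'E'
from h import *
a=cv2.imread("pics/top0.png");b=cv2.imread("pics/scene0.png")
def c(im,x,y,w,h,s): return cv2.resize(im[y:y+h,x:x+w],None,fx=s,fy=s,interpolation=cv2.INTER_CUBIC)
m=np.vstack([np.hstack([c(a,115,150,100,100,4),c(b,262,224,160,160,2.5)]),np.hstack([c(a,300,140,100,50,4),c(b,130,100,160,80,2.5)])])
cv2.imwrite("pics/m1.png",m);print(m.shape)
print(onz("top",[(322,172),(384,156),(357,270)],.04).round(3),onz("scene",[(197,187),(147,150),(271,122)],.04).round(3))
E
```

```text
(600, 800, 3)
[[ 0.62  -0.292  0.04 ]
 [ 0.676 -0.516  0.04 ]
 [ 0.277 -0.406  0.04 ]] [[ 0.626 -0.281  0.04 ]
 [ 0.683 -0.5    0.04 ]
 [ 0.292 -0.392  0.04 ]]
```

View pics/m1.png

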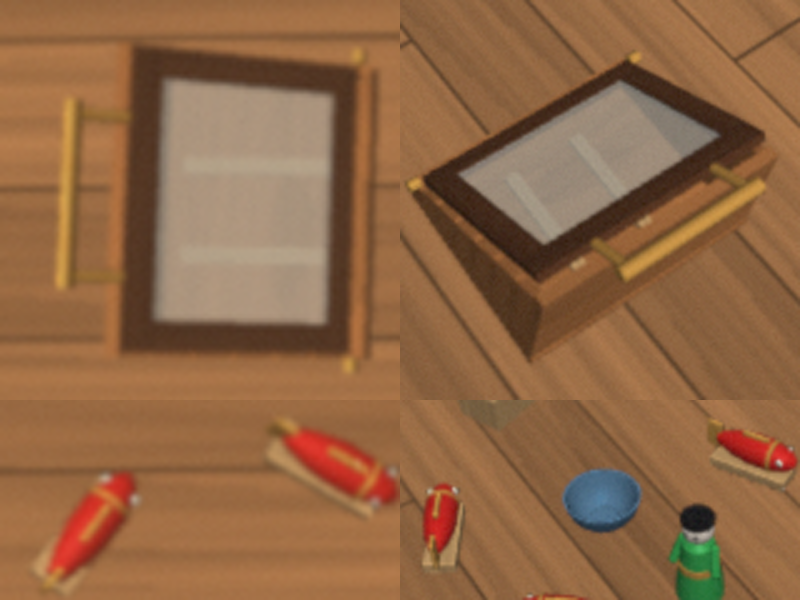

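```bash
cat >> h.py <<'E'
H=np.array([-.09,0,.045])
def cabw(c,P): return np.atleast_2d(P)@R.from_euler("z",c[2]).as_matrix().T+[c[0],c[1],0]
def doorp(q,y,l,n=0):
    t=np.radians(62)-q; return H+np.array([0,y,0])+l*np.array([np.sin(t),0,np.cos(t)])+n*np.array([-np.cos(t),0,np.sin(t)])
E
python3 - <<'E'
from h import *
from scipy.optimize import least_squares as LS
top=[(130.75,221.25),(132.5,175),(202.5,241.5),(204.5,164),(145.25,238),(148.25,161.25)]
sc=[(352,332.8),(408,297.2),(268,297.6),(356.4,246.8),(318.8,334.8),(408,277.2)]
# y+ of cabinet = world -x => lower in top image
def mod(v):
    q=v[3];k=v[4]
    L=[doorp(q,.075,.245),doorp(q,-.075,.245),doorp(q,k,0),doorp(q,-k,0),doorp(q,.125,.2,.005),doorp(q,-.125,.2,.005)]
    return cabw(v,np.array(L))
# scene order: first = ? try both
for s in (sc,):
    for o in([0,1,2,3,4,5],[1,0,3,2,5,4]):
        f=lambda v:np.r_[proj("top",mod(v))-top,proj("scene",mod(v))-np.array(s)[o]].ravel()
        S=LS(f,[.5,.2,1.57,0.05,.13],loss="soft_l1");print(o,S.cost,S.x.round(4));print(f(S.x).reshape(-1,2).round(1).tolist())
for n,b in(("top",(300,150,345,200)),("scene",(165,165,235,205))):
    im=cv2.imread(f"pics/{n}0.png")[b[1]:b[3],b[0]:b[2]].astype(int)
    m=(im[:,:,2]>120)&(im[:,:,1]<70)&(im[:,:,0]<70)
    y,x=np.nonzero(m);P=np.c_[x+b[0],y+b[1]].astype(float)
    W=onz(n,P,.037)[:,:2];c=W.mean(0);u=np.linalg.svd(W-c,full_matrices=False)[2][0];t=(W-c)@u
    print(n,len(P),c.round(4),u.round(3),t.min(),t.max(),np.degrees(np.arctan2(u[1],u[0])))
a=cv2.imread("pics/top0.png");b=cv2.imread("pics/scene0.png")
def c(im,x,y,w,h,s): return cv2.resize(im[y:y+h,x:x+w],None,fx=s,fy=s,interpolation=cv2.INTER_CUBIC)
cv2.imwrite("pics/m2.png",np.hstack([c(a,300,150,40,50,10),c(b,170,165,56,70,50/7)[:500]]))
E
```

```text
[0, 1, 2, 3, 4, 5] 627.2763316035184 [ 0.5203  0.2144  1.5608  0.0296 -0.1308]
[[0.1, 0.7], [-0.1, 0.3], [1.6, -77.0], [-1.5, 75.2], [-0.2, -0.2], [-0.9, -0.3], [54.2, -34.5], [-56.9, 38.2], [0.5, -1.0], [-3.5, -0.1], [88.9, -58.2], [-90.3, 58.1]]
[1, 0, 3, 2, 5, 4] 4.286551306581798 [0.5183 0.2162 1.5532 0.046  0.1359]
[[-0.4, 1.0], [-0.2, 0.5], [-0.4, -0.0], [-0.6, -0.1], [-0.8, 0.2], [-1.0, -0.0], [-0.9, 0.2], [-0.5, 1.3], [-0.4, -0.7], [-0.1, -0.3], [0.8, -1.1], [-0.7, -0.7]]
top 189 [ 0.6234 -0.2955] [-0.8    0.599] -0.05840918118804676 0.04831441621171798 143.17498690310987
scene 344 [ 0.6241 -0.2913] [-0.769  0.64 ] -0.060452033487930545 0.054269453970911 140.2306647932149
```

View pics/m2.png

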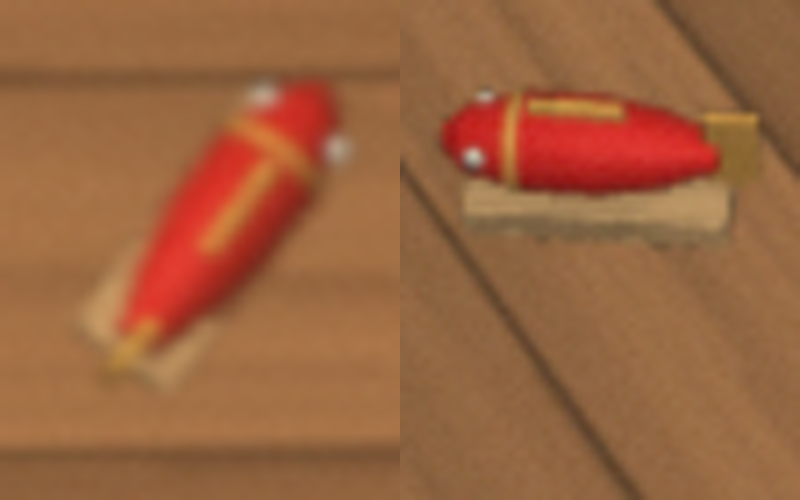

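```bash
python3 - <<'E'
from h import *
from scipy.optimize import least_squares as LS
T=[(332.2,158.5),(308.3,181.2),(317,188.8)];TP=np.array([[.063,0,.037],[-.055,.021,.008],[-.055,-.021,.008]])
S=[(179.1,194.1),(216.2,194.1),(179.1,196.9),(216.2,198.6),(176,184.3)]
SP=np.array([[.055,.021,.016],[-.055,.021,.016],[.055,.021,0],[-.055,.021,0],[.063,0,.037]])
f=lambda v:np.r_[proj("top",cabw(v,TP))-T,proj("scene",cabw(v,SP))-S].ravel()
s=LS(f,[.62,-.29,-.66],loss="soft_l1");print(s.x,np.degrees(s.x[2]));print(f(s.x).reshape(-1,2).round(1).tolist())
from bench import r
t=r.read_state();print(R.from_quat(t["eef_rot"]).as_matrix().round(3))
E
```

```text
[ 0.61889837 -0.29295144 -0.621531  ] -35.61110291611417
[[-0.2, -0.3], [-0.8, 1.6], [0.1, 0.7], [-0.7, -0.3], [-0.4, 0.7], [0.0, 0.4], [0.1, -0.3], [-0.3, -0.7]]
[[ 0.904  0.428 -0.001]
 [ 0.428 -0.904  0.001]
 [-0.    -0.001 -1.   ]]
```

Emit:
{"name": "arm_command", "arguments": {
  "moves": [0, 0, -2, 6.6, 0, 0, -2, 6.6, 0, 0, -2, 6.6, 0, 0, -2, 6.6, 0.8, -3, 0, 0, 0.8, -3, 0, 0, 0.8, -3, 0, 0, 0.8, -3, 0, 0, 0.8, -3, 0, 0, 0.8, -3, 0, 0, 0.8, -3, 0, 0, 0.8, -3, 0, 0],
  "fingers": 45
}}

```text
time: 1.1
ee_pos: [0.3361, -0.3243, 0.3023]
eef_rot: [1.0, -0.009, -0.0, -0.0]
ft_force: [0.3, -0.5, -1.1]
width: 0.0396
grip_force: 0.0
```

Emit:
{"name": "arm_command", "arguments": {
  "moves": [0.8, -3, 0, 0, 0.8, -3, 0, 0, 0.8, -3, 0, 0, 0.8, -3, 0, 0, 0.8, -3, 0, 0, 0.8, -3, 0, 0, 0.8, -3, 0, 0, 0.8, -3, 0, 0, 0.8, -3, 0, 0, 0.8, -3, 0, 0, 0.8, -3, 0, 0, 0.8, -3, 0, 0]
}}

```text
time: 2.1
ee_pos: [0.4385, 0.0338, 0.3024]
eef_rot: [1.0, -0.009, 0.0, 0.0]
ft_force: [1.4, -0.4, 0.1]
width: 0.0388
grip_force: 0.0
```

Emit:
{"name": "arm_command", "arguments": {
  "moves": [0.76, -3.04, 0, 0, 0.76, -3.04, 0, 0, 0.76, -3.04, 0, 0, 0.76, -3.04, 0, 0, 0.76, -3.04, 0, 0, 0.76, -3.04, 0, 0, 0.76, -3.04, 0, 0, 0.76, -3.04, 0, 0, 0.76, -3.04, 0, 0, 0.76, -3.04, 0, 0, 0, 0, 3, 0, 0, 0, 3, 0]
}}

```text
time: 3.1
ee_pos: [0.5195, 0.3383, 0.2423]
eef_rot: [1.0, -0.007, 0.0, -0.001]
ft_force: [0.5, -0.1, -0.6]
width: 0.0392
grip_force: 0.0
```

```bash
python3 - <<'E'
from h import *
a=r.camera("top");b=r.camera("scene")
t=r.read_state();print(t["ee_pos"],t["width"])
def c(im,x,y,w,h,s): return cv2.resize(im[y:y+h,x:x+w,::-1],None,fx=s,fy=s,interpolation=cv2.INTER_CUBIC)
cv2.imwrite("pics/m3.png",np.hstack([c(a,80,140,130,130,3),c(b,302,204,130,130,3)]))
E
```

```text
[0.51834216 0.33349918 0.23751704] 0.039026536278967405
```

View pics/m3.png

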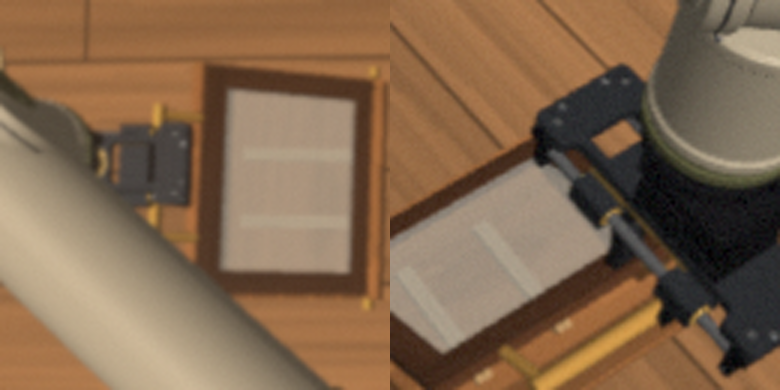

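Emit:
{"name": "arm_command", "arguments": {
  "moves": [0.1, -0.3, 1.5, 0, 0, 0, 2, 0, 0, 0, 2, 0, 0, 0, 1.5, 0, 0, 0, 0.7, 0, 0, 0, 0, 0, 0, 0, 0, 0]
}}

```text
time: 3.78
ee_pos: [0.5216, 0.3379, 0.1669]
eef_rot: [1.0, -0.009, 0.0, -0.0]
ft_force: [-0.9, 0.6, 0.3]
width: 0.0394
grip_force: 0.0
```

Emit:
{"name": "arm_command", "arguments": {
  "moves": [0, 0, 0, 0, 0, 0, 0, 0, 0, 0, 0, 0, 0, 0, 0, 0, 0, 0, 0, 0, 0, 0, 0, 0],
  "fingers": 0,
  "squeeze": 25
}}

```text
time: 4.28
ee_pos: [0.5212, 0.3359, 0.1648]
eef_rot: [1.0, -0.01, -0.0, 0.002]
ft_force: [-1.1, -5.4, -2.9]
width: 0.0132
grip_force: 25.0
```

Emit:
{"name": "arm_command", "arguments": {
  "moves": [0, 0, 0, 0, 0, 0, 0, 0, 0, 0, 0, 0, 0, 0, 0.4, 0, 0, 0, 0.4, 0, 0, 0, 0, 0],
  "fingers": 40
}}

```text
time: 4.78
ee_pos: [0.5207, 0.3377, 0.1565]
eef_rot: [1.0, -0.009, -0.0, 0.0]
ft_force: [0.1, 0.0, 0.1]
width: 0.034
grip_force: 0.0
```

Emit:
{"name": "arm_command", "arguments": {
  "moves": [0, 0, 0, 0, 0, 0, 0, 0, 0, 0, 0, 0, 0, 0, 0, 0, 0, 0, 0, 0],
  "fingers": 0
}}

```text
time: 5.2
ee_pos: [0.5211, 0.3364, 0.1569]
eef_rot: [1.0, -0.009, -0.0, 0.001]
ft_force: [-0.5, -5.0, -2.0]
width: 0.0128
grip_force: 25.0
```

```bash
python3 - <<'E'
from h import *
t=r.read_state();print(t["ee_pos"],t["width"],t["ft_force"])
c=(.5183,.2162,1.5532)
q0=.046
qs=np.linspace(q0,1.955,23)
W=np.array([cabw(c,doorp(q,0,.245))[0] for q in qs]);d=np.diff(W,axis=0)*100
y=-.018;tx=d[:,0]*np.cos(y)+d[:,1]*np.sin(y);ty=d[:,0]*np.sin(y)-d[:,1]*np.cos(y)
print(np.c_[tx,ty,-d[:,2]].round(2).tolist());print(W[[0,11,22]])
E
```

```text
[0.52113532 0.33638031 0.15692734] 0.01281070436586128 [-0.46611948 -4.96746101 -1.96166767]
[[0.0, 1.16, -1.78], [0.0, 1.31, -1.67], [0.0, 1.45, -1.55], [0.0, 1.58, -1.42], [0.0, 1.7, -1.28], [0.0, 1.8, -1.13], [0.0, 1.89, -0.97], [0.0, 1.97, -0.8], [0.0, 2.03, -0.63], [0.0, 2.08, -0.45], [0.0, 2.11, -0.26], [0.0, 2.12, -0.08], [0.0, 2.12, 0.1], [0.0, 2.11, 0.29], [0.0, 2.07, 0.47], [0.0, 2.02, 0.65], [0.0, 1.96, 0.82], [0.0, 1.88, 0.99], [0.0, 1.79, 1.15], [0.0, 1.68, 1.3], [0.0, 1.57, 1.44], [0.0, 1.44, 1.57]]
[[ 0.5204256   0.33698555  0.16984617]
 [ 0.51706781  0.14618167  0.2891847 ]
 [ 0.51341345 -0.06147431  0.20243956]]
```

Emit:
{"name": "arm_command", "arguments": {
  "moves": [0, 1.16, -1.78, 0, 0, 1.31, -1.67, 0, 0, 1.45, -1.55, 0, 0, 1.58, -1.42, 0, 0, 1.7, -1.28, 0, 0, 1.8, -1.13, 0, 0, 1.89, -0.97, 0, 0, 1.97, -0.8, 0]
}}

```text
time: 5.87
ee_pos: [0.5182, 0.2113, 0.2653]
eef_rot: [1.0, -0.008, 0.001, -0.002]
ft_force: [-1.5, 7.1, 5.3]
width: 0.013
grip_force: 25.0
```

Emit:
{"name": "arm_command", "arguments": {
  "moves": [0, 2.03, -0.63, 0, 0, 2.08, -0.45, 0, 0, 2.11, -0.26, 0, 0, 2.12, -0.08, 0, 0, 2.12, 0.1, 0, 0, 2.11, 0.29, 0, 0, 2.07, 0.47, 0, 0, 2.02, 0.65, 0, 0, 1.96, 0.82, 0, 0, 1.88, 0.99, 0]
}}

```text
time: 6.7
ee_pos: [0.5142, 0.0041, 0.2447]
eef_rot: [1.0, -0.009, -0.001, -0.0]
ft_force: [-3.6, 2.5, 1.5]
width: 0.013
grip_force: 25.0
```

Emit:
{"name": "arm_command", "arguments": {
  "moves": [0, 1.79, 1.15, 0, 0, 1.68, 1.3, 0, 0, 1.57, 1.44, 0, 0, 1.44, 1.57, 0, 0, 0.3, 0.4, 0, 0, 0, 0, 0, 0, 0, 0, 0]
}}

```text
time: 7.28
ee_pos: [0.513, -0.062, 0.1858]
eef_rot: [1.0, -0.008, -0.001, -0.001]
ft_force: [-4.8, 4.2, 0.4]
width: 0.0133
grip_force: 25.0
```

Emit:
{"name": "arm_command", "arguments": {
  "moves": [0, 0.4, 0.5, 0, 0, 0.3, 0.4, 0, 0, 0, 0, 0, 0, 0, 0, 0]
}}

```text
time: 7.62
ee_pos: [0.516, -0.0623, 0.1797]
eef_rot: [1.0, -0.005, 0.003, -0.004]
ft_force: [-2.1, 24.0, 16.5]
width: 0.0128
grip_force: 23.6
```

Emit:
{"name": "arm_command", "arguments": {
  "moves": [0, -0.3, -0.4, 0, 0, -0.3, -0.4, 0, 0, 0, 0, 0]
}}

```text
time: 7.87
ee_pos: [0.5159, -0.0579, 0.185]
eef_rot: [1.0, -0.006, 0.002, -0.003]
ft_force: [13.7, 17.8, -17.2]
width: 0.0128
grip_force: 26.0
```

Emit:
{"name": "arm_command", "arguments": {
  "moves": [0, 0, 0, 0, 0, 0, 0, 0, 0, 0, 0, 0, 0, 0, 0, 0, 0, 0, -1.5, 0, 0, 0, -2.5, 0, 0, 0, -3, 0, 0, 0, -3, 0],
  "fingers": 40
}}

```text
time: 8.53
ee_pos: [0.5134, -0.0648, 0.2861]
eef_rot: [1.0, -0.009, -0.0, 0.0]
ft_force: [0.8, -0.2, -0.1]
width: 0.0346
grip_force: 0.0
```

```bash
cat >> h.py <<'E'
def plan(tx,ty,tz=None,yaw=None):
    t=r.read_state();M=R.from_quat(t["eef_rot"]).as_matrix();p=t["ee_pos"];tz=p[2] if tz is None else tz
    h=np.degrees(np.arctan2(M[1,0],M[0,0]))
    print("yaw",h,"pos",p.round(4),"w",t["width"],"F",t["ft_force"].round(1),"q",t["joint_positions"].round(2))
    if yaw is not None: print("turn",(h-yaw+180)%360-180); a=np.radians(yaw);M=np.array([[np.cos(a),np.sin(a),0],[np.sin(a),-np.cos(a),0],[0,0,-1]])
    print("tool cm (after turn)",((np.array([tx,ty,tz])-p)@M*100).round(2))
E
python3 - <<'E'
from h import *
cv2.imwrite("pics/s4.png",r.camera("scene")[:,:,::-1])
c=(.6189,-.293); a=np.radians(-37)
plan(c[0]+.008*np.cos(a),c[1]+.008*np.sin(a),.15,-37)
E
```

```text
yaw -1.0676678205337033 pos [ 0.5156 -0.0648  0.2924] w 0.03487380182120064 F [ 0.8 -0.4  4. ] q [ 0.69  0.12 -0.71  1.6   0.08  1.45 -1.61]
turn 35.9323321794663
tool cm (after turn) [22.78 12.01 14.24]
```

View pics/s4.png

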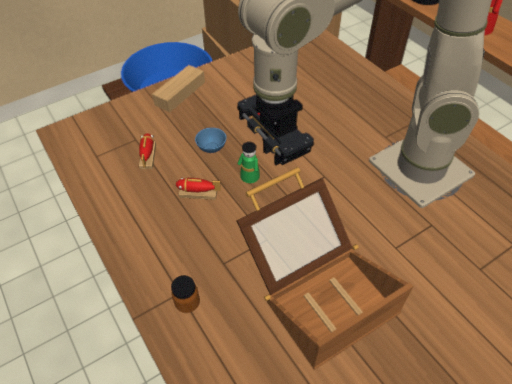

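Emit:
{"name": "arm_command", "arguments": {
  "moves": [0, 0, 0, 6, 0, 0, 0, 6, 0, 0, 0, 6, 0, 0, 0, 6, 0, 0, 0, 6, 0, 0, 0, 6, 2.8, 1.5, 0, 0, 2.8, 1.5, 0, 0, 2.8, 1.5, 1, 0, 2.8, 1.5, 1.5, 0, 2.8, 1.5, 2, 0, 2.8, 1.5, 2, 0],
  "fingers": 85
}}

```text
time: 9.58
ee_pos: [0.5943, -0.2397, 0.2195]
eef_rot: [0.948, -0.318, 0.001, 0.0]
ft_force: [-0.2, -0.2, -0.0]
width: 0.0738
grip_force: 0.0
```

Emit:
{"name": "arm_command", "arguments": {
  "moves": [2.8, 1.5, 2, 0, 2.8, 1.5, 2, 0, 0, 0, 2, 0, 0, 0, 0, 0, 0, 0, 0, 0]
}}

```text
time: 10.0
ee_pos: [0.6198, -0.2946, 0.1591]
eef_rot: [0.948, -0.318, -0.001, -0.0]
ft_force: [0.3, 0.1, 1.1]
width: 0.0737
grip_force: 0.0
```

```bash
python3 - <<'E'
from h import *
def c(im,x,y,w,h,s): return cv2.resize(im[y:y+h,x:x+w,::-1],None,fx=s,fy=s,interpolation=cv2.INTER_CUBIC)
cv2.imwrite("pics/m5.png",np.hstack([c(r.camera("top"),290,140,60,75,6.667),c(r.camera("scene"),160,140,60,75,6.667)]))
a=np.radians(-37);plan(.6189+.008*np.cos(a),-.293+.008*np.sin(a),.02,-37)
E
```

```text
yaw -36.950902598785696 pos [ 0.6212 -0.2941  0.1619] w 0.07428868005577714 F [-0.1  0.4  0.9] q [ 0.73  0.55 -0.52  1.33  0.27  1.32 -2.01]
turn 0.049097401214311276
tool cm (after turn) [ 0.55  0.05 14.19]
```

View pics/m5.png

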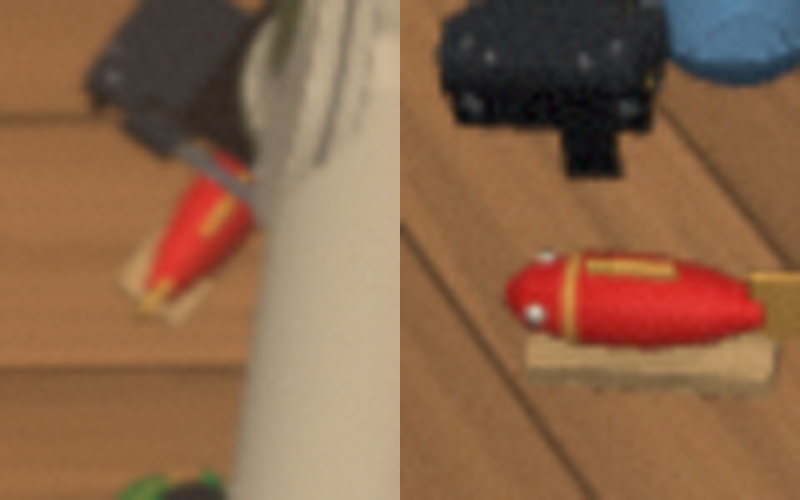

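Emit:
{"name": "arm_command", "arguments": {
  "moves": [0.5, 0, 2, 0, 0, 0, 2.5, 0, 0, 0, 2.5, 0, 0, 0, 2.5, 0, 0, 0, 2, 0, 0, 0, 1.5, 0, 0, 0, 1, 0, 0, 0, 0.7, 0, 0, 0, 0, 0, 0, 0, 0, 0]
}}

```text
time: 10.93
ee_pos: [0.625, -0.2983, 0.014]
eef_rot: [0.948, -0.318, 0.001, 0.0]
ft_force: [-0.6, 0.5, 0.9]
width: 0.0741
grip_force: 0.0
```

Emit:
{"name": "arm_command", "arguments": {
  "moves": [0, 0, 0, 0, 0, 0, 0, 0, 0, 0, 0, 0, 0, 0, 0, 0, 0, 0, 0, 0, 0, 0, 0, 0],
  "fingers": 0,
  "squeeze": 20
}}

```text
time: 11.43
ee_pos: [0.6247, -0.2979, 0.0132]
eef_rot: [0.948, -0.317, 0.0, -0.0]
ft_force: [0.8, 0.5, 1.3]
width: 0.0416
grip_force: 3.9
```

Emit:
{"name": "arm_command", "arguments": {
  "moves": [0, 0, 0, 0, 0, 0, 0, 0, 0, 0, -0.5, 0, 0, 0, -1.5, 0, 0, 0, -2.5, 0, 0, 0, -3, 0, 0, 0, -3.5, 0, 0, 0, -3.5, 0, 0, 0, -3.5, 0, 0, 0, -3.5, 0, 0, 0, -3.5, 0, 0, 0, -3.5, 0]
}}

```text
time: 12.43
ee_pos: [0.6237, -0.2981, 0.3011]
eef_rot: [0.948, -0.318, 0.0, 0.0]
ft_force: [1.0, 0.5, -1.5]
width: 0.0411
grip_force: 20.0
```

Emit:
{"name": "arm_command", "arguments": {
  "moves": [0, 0, 0, -6, 0, 0, 0, -6, 0, 0, 0, -6, 0, 0, 0, -6, 0, 0, 0, -6, 0, 0, 0, -6, 0, 0, 0, 0]
}}

```text
time: 13.02
ee_pos: [0.624, -0.2982, 0.2989]
eef_rot: [1.0, -0.007, 0.0, 0.0]
ft_force: [-0.7, -0.4, -3.1]
width: 0.0412
grip_force: 20.0
```

```bash
python3 - <<'E'
from h import *
t=r.camera("top");b=r.camera("scene")
plan(.51,.205,.30,-1.0)
cv2.imwrite("pics/x_t.png",t[:,:,::-1]);cv2.imwrite("pics/x_s.png",b[:,:,::-1])
p=r.read_state()["ee_pos"];uv=proj("scene",p)[0];print(uv,proj("top",p))
x,y=(uv-[30,45]).astype(int)
cv2.imwrite("pics/m6.png",cv2.resize(b[y:y+75,x:x+75,::-1],None,fx=7,fy=7,interpolation=cv2.INTER_CUBIC)); print(x,y)
E
```

```text
yaw -1.2433856389242188 pos [ 0.6241 -0.2983  0.2986] w 0.04158519354829298 F [ 0.4 -1.1 -1.4] q [ 0.76  0.53 -0.63  1.1   0.3   1.6  -1.38]
turn -0.2433856389242237
tool cm (after turn) [-12.29 -50.12  -0.14]
[182.83808862 114.69793704] [[338.21279148 156.53752256]]
152 69
```

View pics/m6.png

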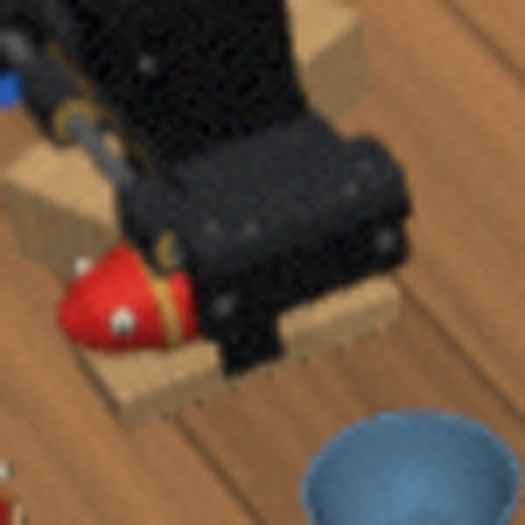

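```bash
python3 - <<'E'
from h import *
P=onz("scene",[(169.4,129.7),(209.4,113)],.2857);print(P,P.mean(0)-[.6241,-.2983,0])
E
```

```text
[[ 0.67169542 -0.28171071  0.2857    ]
 [ 0.5597804  -0.28054518  0.2857    ]] [-0.00836209  0.01717206  0.2857    ]
```

Emit:
{"name": "arm_command", "arguments": {
  "moves": [-0.5, -1.5, 0, -0.2, -0.6, -2.8, 0, 0, -0.6, -2.8, 0, 0, -0.6, -2.8, 0, 0, -0.6, -2.8, 0, 0, -0.6, -2.8, 0, 0, -0.6, -2.8, 0, 0, -0.6, -2.8, 0, 0, -0.6, -2.8, 0, 0, -0.6, -2.8, 0, 0, -0.6, -2.8, 0, 0, -0.6, -2.8, 0, 0]
}}

```text
time: 14.12
ee_pos: [0.5575, 0.0271, 0.2985]
eef_rot: [1.0, -0.009, 0.0, 0.0]
ft_force: [0.7, 0.1, -2.3]
width: 0.0416
grip_force: 20.0
```

Emit:
{"name": "arm_command", "arguments": {
  "moves": [-0.6, -2.8, 0, 0, -0.6, -2.8, 0, 0, -0.6, -2.8, 0, 0, -0.6, -2.8, 0, 0, -0.6, -2.8, 0, 0, -0.5, -2.3, 0, 0, -0.1, -1.0, 0, 0, 0, 0, 0, 0, 0, 0, 0, 0]
}}

```text
time: 14.87
ee_pos: [0.5248, 0.1989, 0.2981]
eef_rot: [1.0, -0.008, 0.0, 0.0]
ft_force: [0.4, -0.1, -2.9]
width: 0.0419
grip_force: 20.0
```

```bash
python3 - <<'E'
from h import *
plan(.526,.2002,.034,-1.0)
E
```

```text
yaw -0.9117622012886161 pos [0.5248 0.1989 0.2981] w 0.041886698779964225 F [ 0.4 -0.1 -2.9] q [ 0.3   0.27 -0.89  1.48  0.21  1.5  -2.18]
turn 0.08823779871138981
tool cm (after turn) [ 0.12 -0.13 26.41]
```

Descend in stages.

Emit:
{"name": "arm_command", "arguments": {
  "moves": [0.1, -0.1, 2, 0, 0, 0, 3, 0, 0, 0, 3, 0, 0, 0, 3, 0, 0, 0, 3, 0, 0, 0, 3, 0, 0, 0, 2.5, 0, 0, 0, 2, 0, 0, 0, 1, 0, 0, 0, 0, 0, 0, 0, 0, 0]
}}

```text
time: 15.78
ee_pos: [0.5263, 0.1994, 0.0734]
eef_rot: [1.0, -0.008, 0.0, 0.0]
ft_force: [1.1, -0.2, -1.4]
width: 0.0412
grip_force: 20.0
```

```bash
python3 - <<'E'
from h import *
plan(.526,.2002,.031,-1.0)
b=r.camera("scene");t=r.camera("top")
def c(im,x,y,w,h,s): return cv2.resize(im[y:y+h,x:x+w,::-1],None,fx=s,fy=s,interpolation=cv2.INTER_CUBIC)
cv2.imwrite("pics/m7.png",np.hstack([c(t,135,145,100,120,4),c(b,260,234,100,120,4)]))
E
```

```text
yaw -0.9354931981302134 pos [0.5263 0.1994 0.0734] w 0.04119095936768048 F [ 1.1 -0.2 -1.4] q [ 0.23  0.46 -0.82  1.76  0.37  1.09 -2.31]
turn 0.06450680186978275
tool cm (after turn) [-0.03 -0.08  4.24]
```

View pics/m7.png

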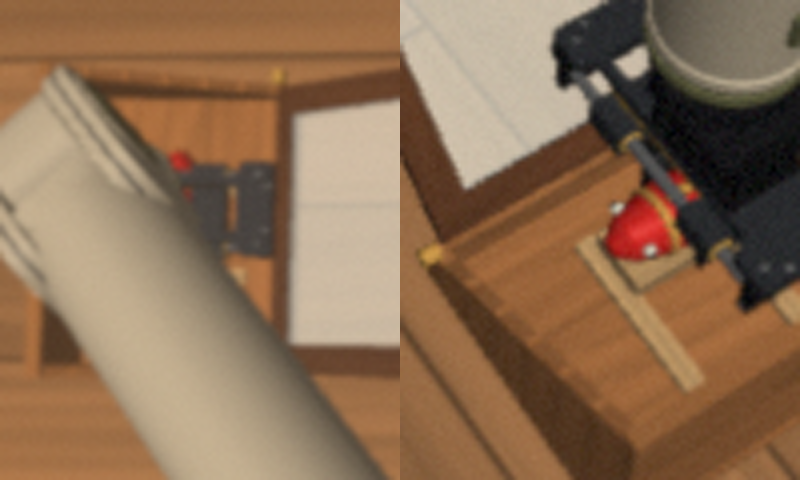

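Emit:
{"name": "arm_command", "arguments": {
  "moves": [0, 0.3, 0, 0, 0, 0, 0.6, 0, 0, 0, 0.8, 0, 0, 0, 0.8, 0, 0, 0, 0.8, 0, 0, 0, 0.5, 0, 0, 0, 0, 0, 0, 0, 0, 0]
}}

```text
time: 16.55
ee_pos: [0.5253, 0.1974, 0.0375]
eef_rot: [1.0, -0.007, -0.0, 0.0]
ft_force: [-0.4, 0.9, -2.3]
width: 0.0414
grip_force: 20.0
```

Emit:
{"name": "arm_command", "arguments": {
  "moves": [0, 0, 0.2, 0, 0, 0, 0.2, 0, 0, 0, 0, 0, 0, 0, 0, 0]
}}

```text
time: 16.88
ee_pos: [0.5256, 0.1973, 0.034]
eef_rot: [1.0, -0.007, 0.0, 0.0]
ft_force: [0.3, -0.3, -2.3]
width: 0.0416
grip_force: 20.0
```

Emit:
{"name": "arm_command", "arguments": {
  "moves": [0, 0, 0.1, 0, 0, 0, 0.1, 0, 0, 0, 0.05, 0, 0, 0, 0, 0]
}}

```text
time: 17.22
ee_pos: [0.5256, 0.1973, 0.0313]
eef_rot: [1.0, -0.007, -0.0, 0.0]
ft_force: [0.2, -0.9, -2.8]
width: 0.0418
grip_force: 20.0
```

Emit:
{"name": "arm_command", "arguments": {
  "moves": [0, 0, 0.1, 0, 0, 0, 0, 0, 0, 0, 0, 0]
}}

```text
time: 17.47
ee_pos: [0.5257, 0.1973, 0.0311]
eef_rot: [1.0, -0.007, 0.0, 0.0]
ft_force: [-2.8, -1.8, 6.4]
width: 0.0416
grip_force: 20.0
```

Emit:
{"name": "arm_command", "arguments": {
  "moves": [0, 0, -0.05, 0, 0, 0, 0, 0, 0, 0, 0, 0, 0, 0, 0, 0, 0, 0, 0, 0, 0, 0, 0, 0],
  "fingers": 80
}}

```text
time: 17.97
ee_pos: [0.5256, 0.1973, 0.0309]
eef_rot: [1.0, -0.007, 0.0, 0.0]
ft_force: [0.0, -0.1, -0.2]
width: 0.068
grip_force: 0.0
```

Emit:
{"name": "arm_command", "arguments": {
  "moves": [0, 0, -1, 0, 0, 0, -2, 0, 0, 0, -2.5, 0, 0, 0, -2.5, 0, 0, 0, -2.5, 0, 0, 0, -2.5, 0, 0, 0, 0, 0]
}}

```text
time: 18.55
ee_pos: [0.5276, 0.1988, 0.1666]
eef_rot: [1.0, -0.007, 0.003, -0.001]
ft_force: [-0.4, 0.3, 0.6]
width: 0.0693
grip_force: 0.0
```

Emit:
{"name": "arm_command", "arguments": {
  "moves": [0, 0, 0, -7, 0, 0, 0, -7, 0, 0, 0, -7, 0, 0, 0, -7, 0, 0, 0, -7, 0, 0, 0, -7, 0, 0, 0, -7, 0, 0, 0, -7, 0, 0, 0, -7, 0, 0, 0, -7, 0, 0, 0, -7, 0, 0, 0, -7],
  "fingers": 58
}}

```text
time: 19.55
ee_pos: [0.5256, 0.1973, 0.1613]
eef_rot: [0.746, 0.666, 0.0, 0.0]
ft_force: [-0.9, 0.6, -0.4]
width: 0.0508
grip_force: 0.0
```

Emit:
{"name": "arm_command", "arguments": {
  "moves": [0, 0, 0, -6, 0, 0, 0, 0, 0, 0, 0, 0]
}}

```text
time: 19.8
ee_pos: [0.5256, 0.1973, 0.1611]
eef_rot: [0.713, 0.701, 0.0, -0.0]
ft_force: [0.3, 0.2, -0.9]
width: 0.0506
grip_force: 0.0
```

```bash
python3 - <<'E'
from h import *
c=(.5183,.2162,1.5532)
w=cabw(c,[-.064,0,0])[0];plan(w[0],w[1],.024,89)
t=r.camera("top");b=r.camera("scene")
def cr(im,x,y,w,h,s): return cv2.resize(im[y:y+h,x:x+w,::-1],None,fx=s,fy=s,interpolation=cv2.INTER_CUBIC)
cv2.imwrite("pics/m8.png",np.hstack([cr(t,135,145,100,120,4),cr(b,260,234,100,120,4)]))
E
```

```text
yaw 88.97683942277223 pos [0.5256 0.1973 0.1611] w 0.050587928054373045 F [ 0.3  0.2 -0.9] q [ 0.47  0.48 -1.16  1.67  0.46  1.3  -0.79]
turn -0.023160577227770318
tool cm (after turn) [-4.52 -0.76 13.71]
```

View pics/m8.png

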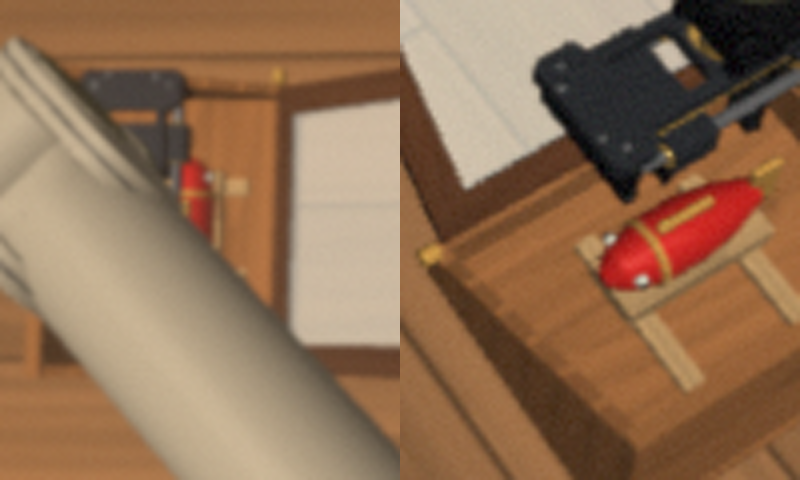

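Emit:
{"name": "arm_command", "arguments": {
  "moves": [-1.2, -0.3, 0, 0, -1.2, -0.3, 0, 0, -1.2, -0.2, 0, 0, -0.9, 0, 0, 0, 0, 0, 2, 0, 0, 0, 3, 0, 0, 0, 3, 0, 0, 0, 2.5, 0, 0, 0, 1.5, 0, 0, 0, 1, 0, 0, 0, 0.5, 0, 0, 0, 0, 0]
}}

```text
time: 20.9
ee_pos: [0.517, 0.1526, 0.0259]
eef_rot: [0.712, 0.702, -0.0, -0.0]
ft_force: [0.2, 0.2, -0.2]
width: 0.0504
grip_force: 0.0
```

```bash
cat >> h.py <<'E'
def red():
    b=r.camera("scene");y0,x0=225,275
    im=b[y0:370,x0:400].astype(int);m=(im[:,:,0]>110)&(im[:,:,1]<70)&(im[:,:,2]<70)
    y,x=np.nonzero(m);W=onz("scene",np.c_[x+x0,y+y0],.055)[:,:2];c=W.mean(0);u=np.linalg.svd(W-c,full_matrices=False)[2][0]
    print("red",len(x),c.round(4),np.degrees(np.arctan2(u[1],u[0])))
    return b
E
python3 - <<'E'
from h import *
c=(.5183,.2162,1.5532)
b=red();plan(.517,.2162-.064,.024,89)
Rm=R.from_euler("z",c[2]).as_matrix()
P=onz("scene",[(307,294.75),(333.75,329)],.018);print((P-[c[0],c[1],0])@Rm)
E
```

```text
red 506 [0.5238 0.1981] 1.2991485253790154
yaw 89.15565468316103 pos [0.5174 0.1527 0.0266] w 0.05050212533672388 F [-0.4  0.7 -0.3] q [ 0.48  0.59 -1.05  1.85  0.59  1.06 -0.82]
turn 0.15565468316103193
tool cm (after turn) [-0.05 -0.04  0.26]
[[-0.05541626 -0.04280829  0.018     ]
 [ 0.05083188 -0.04229393  0.018     ]]
```

Emit:
{"name": "arm_command", "arguments": {
  "moves": [0.6, 0, 0.1, 0, 0.4, 0, 0, 0, 0.4, 0, 0, 0, 0.4, 0, 0, 0, 0.4, 0, 0, 0, 0.4, 0, 0, 0, 0.4, 0, 0, 0, 0.4, 0, 0, 0, 0.4, 0, 0, 0, 0.3, 0, 0, 0, 0, 0, 0, 0, 0, 0, 0, 0]
}}

```text
time: 21.95
ee_pos: [0.5174, 0.1939, 0.0249]
eef_rot: [0.712, 0.702, 0.0, -0.0]
ft_force: [-0.3, 0.1, -0.3]
width: 0.0504
grip_force: 0.0
```

```bash
python3 - <<'E'
from h import *
b=red();plan(.517,.2007,.025,89)
E
```

```text
red 462 [0.5227 0.2293] 1.373954692372354
yaw 89.18757018225593 pos [0.5174 0.1936 0.0249] w 0.050723012819979374 F [-0.2  0.7  0.1] q [ 0.39  0.62 -1.04  1.81  0.6   1.07 -0.89]
turn 0.18757018225591082
tool cm (after turn) [ 0.71 -0.06 -0.01]
```

Emit:
{"name": "arm_command", "arguments": {
  "moves": [-1, 0, 0, 0, -1.5, 0, 0, 0, -1.5, 0, 0, 0, 0, 0, 0, 0]
}}

```text
time: 22.33
ee_pos: [0.5174, 0.1492, 0.0244]
eef_rot: [0.714, 0.701, -0.001, 0.001]
ft_force: [-0.2, -0.2, 0.4]
width: 0.0508
grip_force: 0.0
```

```bash
python3 - <<'E'
from h import *
b=red();cv2.imwrite("pics/z.png",b[:,:,::-1])
# compare to the picture before pushing is m8 (crop 4x at 260,234): use the same mask there
m=cv2.imread("pics/m8.png")[:,400:,::-1];m=cv2.resize(m,(100,120),interpolation=cv2.INTER_AREA).astype(int)
k=(m[:,:,0]>110)&(m[:,:,1]<70)&(m[:,:,2]<70);y,x=np.nonzero(k)
W=onz("scene",np.c_[x+260,y+234],.055)[:,:2];print(len(x),W.mean(0))
# plinth +y face lower edge measurement: brightness profile along cabinet x at y offsets
for X in (.50,.535):
  ys=np.arange(.235,.275,.002)
  for z in(.018,.034):
    uv=proj("scene",np.c_[np.full(len(ys),X),ys,np.full(len(ys),z)]).astype(np.float32)
    v=cv2.remap(b,uv[None,:,0],uv[None,:,1],cv2.INTER_LINEAR)[0]
    print(X,z,[(round(float(a),3),*map(int,q)) for a,q in zip(ys,v)])
plan(.517,.2007,.025,89)
E
```

```text
red 523 [0.524  0.2273] 2.9607500474102664
500 [0.52346618 0.1973497 ]
0.5 0.018 [(0.235, 158, 57, 43), (0.237, 151, 91, 61), (0.239, 154, 115, 78), (0.241, 154, 122, 83), (0.243, 145, 115, 78), (0.245, 130, 102, 68), (0.247, 137, 100, 63), (0.249, 151, 102, 60), (0.251, 158, 103, 59), (0.253, 163, 106, 61), (0.255, 167, 108, 63), (0.257, 165, 107, 62), (0.259, 165, 107, 64), (0.261, 162, 104, 61), (0.263, 158, 102, 58), (0.265, 154, 99, 57), (0.267, 150, 96, 56), (0.269, 148, 96, 54), (0.271, 146, 95, 51), (0.273, 150, 97, 57), (0.275, 150, 96, 57)]
0.5 0.034 [(0.235, 181, 37, 33), (0.237, 169, 38, 32), (0.239, 157, 55, 40), (0.241, 153, 92, 64), (0.243, 159, 120, 81), (0.245, 162, 130, 86), (0.247, 158, 126, 85), (0.249, 144, 114, 78), (0.251, 132, 102, 67), (0.253, 134, 98, 63), (0.255, 136, 97, 60), (0.257, 137, 96, 58), (0.259, 135, 94, 57), (0.261, 140, 98, 60), (0.263, 140, 98, 62), (0.265, 139, 99, 64), (0.267, 133, 96, 62), (0.269, 132, 95, 60), (0.271, 128, 91, 57), (0.273, 135, 92, 55), (0.275, 143, 95, 55)]
0.535 0.018 [(0.235, 136, 94, 51), (0.237, 149, 111, 69), (0.239,
[... 409 characters left out ...]
7, 93, 51)]
0.535 0.034 [(0.235, 180, 110, 56), (0.237, 171, 88, 47), (0.239, 163, 74, 45), (0.241, 154, 85, 57), (0.243, 156, 109, 74), (0.245, 158, 123, 83), (0.247, 150, 119, 79), (0.249, 136, 104, 68), (0.251, 137, 99, 61), (0.253, 149, 99, 57), (0.255, 159, 104, 60), (0.257, 165, 105, 60), (0.259, 165, 106, 60), (0.261, 164, 106, 60), (0.263, 162, 104, 59), (0.265, 160, 104, 60), (0.267, 154, 100, 57), (0.269, 151, 97, 55), (0.271, 150, 97, 55), (0.273, 151, 97, 56), (0.275, 150, 96, 56)]
yaw 88.98479752928952 pos [0.5173 0.1509 0.0247] w 0.05050559087489132 F [ 0.1 -0.4 -0.3] q [ 0.48  0.59 -1.05  1.85  0.59  1.05 -0.82]
turn -0.0152024707104772
tool cm (after turn) [ 4.98 -0.11 -0.03]
```

```bash
python3 - <<'E'
from h import *
m=cv2.imread("pics/m8.png")[:,400:,::-1]
def prof(P):
    uv=((proj("scene",P)-[260,234])*4+1.5).astype(np.float32)
    return cv2.remap(cv2.GaussianBlur(m,(0,0),1.5),uv[None,:,0],uv[None,:,1],cv2.INTER_LINEAR)[0]
c=(.5183,.2162,1.5532)
xs=np.arange(-.066,-.03,.002)
for y in(-.036,-.040,-.044):
    print(y,[(round(a*1000),int(v[1]),int(v[2])) for a,v in zip(xs,prof(cabw(c,np.c_[xs,0*xs+y,0*xs+.018])))])
ys=np.arange(-.056,-.026,.002)
for x in (.03,.04): print(x,[(round(a*1000),int(v[1]),int(v[2])) for a,v in zip(ys,prof(cabw(c,np.c_[0*ys+x,ys,0*ys+.018])))])
# plinth +x bottom edge then (expected -.0189+.021=.002) 
xs=np.arange(-.01,.02,.002)
for y in(-.015,.015): print(y,[(round(a*1000),int(v[1]),int(v[2])) for a,v in zip(xs,prof(cabw(c,np.c_[xs,0*xs+y,0*xs+.018])))])
E
```

```text
-0.036 [(-66, 101, 60), (-64, 99, 58), (-62, 107, 63), (-60, 116, 71), (-58, 122, 76), (-56, 124, 80), (-54, 129, 88), (-52, 133, 94), (-50, 117, 84), (-48, 79, 59), (-46, 45, 35), (-44, 29, 25), (-42, 28, 24), (-40, 33, 30), (-38, 35, 32), (-36, 38, 33), (-34, 44, 39), (-32, 46, 40)]
-0.04 [(-66, 100, 58), (-64, 100, 58), (-62, 113, 69), (-60, 134, 87), (-58, 146, 97), (-56, 148, 101), (-54, 150, 103), (-52, 149, 103), (-50, 144, 98), (-48, 123, 83), (-46, 81, 56), (-44, 42, 32), (-42, 24, 21), (-40, 26, 23), (-38, 31, 29), (-36, 30, 28), (-34, 33, 32), (-32, 35, 31)]
-0.044 [(-66, 100, 56), (-64, 103, 60), (-62, 114, 72), (-60, 132, 86), (-58, 144, 96), (-56, 147, 99), (-54, 145, 98), (-52, 145, 97), (-50, 144, 96), (-48, 133, 89), (-46, 109, 73), (-44, 91, 61), (-42, 68, 47), (-40, 41, 31), (-38, 31, 26), (-36, 29, 26), (-34, 30, 27), (-32, 32, 29)]
0.03 [(-56, 97, 58), (-54, 94, 58), (-52, 103, 68), (-50, 126, 87), (-48, 142, 98), (-46, 143, 97), (-44, 141, 95), (-42, 142, 97), (-40, 145, 98), (-38, 141, 94), (-36, 122, 78), (-34, 105, 64), (-32, 101, 59), (-30, 101, 58), (-28, 101, 59)]
0.04 [(-56, 102, 60), (-54, 99, 60), (-52, 107, 70), (-50, 129, 88), (-48, 145, 99), (-46, 145, 99), (-44, 140, 97), (-42, 142, 97), (-40, 145, 98), (-38, 141, 93), (-36, 127, 80), (-34, 113, 67), (-32, 106, 62), (-30, 105, 61), (-28, 106, 62)]
-0.015 [(-10, 112, 67), (-8, 124, 80), (-6, 130, 86), (-4, 123, 83), (-2, 109, 73), (0, 101, 67), (2, 101, 62), (4, 105, 62), (6, 106, 62), (8, 103, 61), (10, 103, 60), (12, 103, 60), (14, 106, 61), (16, 106, 63), (18, 107, 63)]
0.015 [(-10, 80, 57), (-8, 114, 77), (-6, 125, 83), (-4, 121, 81), (-2, 107, 74), (0, 99, 66), (2, 103, 67), (4, 108, 66), (6, 109, 65), (8, 107, 63), (10, 103, 60), (12, 101, 59), (14, 102, 59), (16, 105, 61), (18, 109, 63)]
```

```bash
python3 - <<'E'
from h import *
c=(.5183,.2162,1.5532);Rm=R.from_euler("z",c[2]).as_matrix()
f=lambda n,uv,z:((onz(n,uv,z)-[c[0],c[1],0])@Rm*1000).round(1)
print(f("top",[(160.75,190.75),(160.2,213.5),(197,191.5)],.018))
a=cv2.imread("pics/top0.png")[:,:,::-1];m=cv2.imread("pics/m8.png")[:,:400,::-1]
xs=np.arange(.06,.1,.003)
for y in(-.04,.04):
    uv=proj("top",cabw(c,np.c_[xs,0*xs+y,0*xs+.018])).astype(np.float32);v=cv2.remap(a,uv[None,:,0],uv[None,:,1],1)[0]
    print("back",y,[(round(p*1000),int(q[1])) for p,q in zip(xs,v)])
xs=np.arange(-.09,-.03,.003)
uv=((proj("top",cabw(c,np.c_[xs,0*xs-.04,0*xs+.018]))-[135,145])*4+1.5).astype(np.float32);v=cv2.remap(m,uv[None,:,0],uv[None,:,1],1)[0]
print("front",[(round(p*1000),int(q[1]),int(q[2])) for p,q in zip(xs,v)])
E
```

```text
[[ 68.  -42.2  18. ]
 [ 67.3  39.4  18. ]
 [-63.2 -40.5  18. ]]
back -0.04 [(60, 161), (63, 162), (66, 159), (69, 154), (72, 150), (75, 148), (78, 147), (81, 144), (84, 135), (87, 123), (90, 104), (93, 77), (96, 60), (99, 56)]
back 0.04 [(60, 160), (63, 160), (66, 159), (69, 155), (72, 150), (75, 149), (78, 147), (81, 144), (84, 137), (87, 125), (90, 109), (93, 79), (96, 61), (99, 54)]
front [(-90, 68, 45), (-87, 81, 51), (-84, 98, 59), (-81, 109, 65), (-78, 112, 65), (-75, 114, 66), (-72, 112, 66), (-69, 108, 64), (-66, 108, 63), (-63, 114, 71), (-60, 133, 86), (-57, 147, 96), (-54, 152, 100), (-51, 153, 101), (-48, 151, 101), (-45, 146, 96), (-42, 127, 85), (-39, 113, 76), (-36, 117, 78), (-33, 117, 78)]
```

Emit:
{"name": "arm_command", "arguments": {
  "moves": [0, 0, -3, 0, 0, 0, -3.5, 0, 0, 0, -3.5, 0, 0, 0, -3.5, 0, 0, 0, -3.5, 0, 0, 0, -3.5, 0, 0, 0, -3.5, 0, 0, 0, -3, 0, -3, 0, 0, 0, -3, 0, 0, 0, -3, 0, 0, 0, -3, 0, 0, 0]
}}

```text
time: 23.38
ee_pos: [0.515, 0.0328, 0.2951]
eef_rot: [0.712, 0.702, 0.0, 0.0]
ft_force: [0.2, -0.2, 0.2]
width: 0.0508
grip_force: 0.0
```

Emit:
{"name": "arm_command", "arguments": {
  "moves": [-3, 0, 0, 0, -3, 0, 0, 0, -3, 0, 0, 0, -3, 0, 0, 0, -3, 0, 0, 0, -3, 0, 0, 0, -3, 0, 0, 0, 0, 0, 0, 0]
}}

```text
time: 24.05
ee_pos: [0.5114, -0.1833, 0.2942]
eef_rot: [0.715, 0.699, -0.0, -0.0]
ft_force: [-0.3, 0.5, 0.0]
width: 0.0506
grip_force: 0.0
```

```bash
python3 - <<'E'
from h import *
a=r.camera("top");b=red();cv2.imwrite("pics/t9.png",a[:,:,::-1]);cv2.imwrite("pics/s9.png",b[:,:,::-1])
c=(.5183,.2162,1.5532)
def prof(im,n,P):
    uv=proj(n,cabw(c,P)).astype(np.float32);return cv2.remap(im,uv[None,:,0],uv[None,:,1],cv2.INTER_CUBIC)[0].astype(int)
xs=np.arange(-.1,.106,.004)
for y in(-.04,.04,-.08,.08):
    print("top",y,[(round(p*1000),*q[:2]) for p,q in zip(xs,prof(a,"top",np.c_[xs,0*xs+y,0*xs+.018]))])
for X in(-.045,-.055): 
    ys=np.arange(-.06,.061,.003);print("across",X,[(round(p*1000),q[1]) for p,q in zip(ys,prof(a,"top",np.c_[0*ys+X,ys,0*ys+.018]))])
E
```

```text
red 519 [0.5234 0.2266] -0.45525427872466784
top -0.04 [(-100, np.int64(121), np.int64(100)), (-96, np.int64(105), np.int64(72)), (-92, np.int64(102), np.int64(65)), (-88, np.int64(116), np.int64(75)), (-84, np.int64(155), np.int64(99)), (-80, np.int64(173), np.int64(110)), (-76, np.int64(174), np.int64(111)), (-72, np.int64(170), np.int64(109)), (-68, np.int64(165), np.int64(106)), (-64, np.int64(157), np.int64(107)), (-60, np.int64(172), np.int64(130)), (-56, np.int64(192), np.int64(149)), (-52, np.int64(195), np.int64(152)), (-48, np.int64(195), np.int64(151)), (-44, np.int64(195), np.int64(152)), (-40, np.int64(196), np.int64(152)), (-36, np.int64(196), np.int64(151)), (-32, np.int64(194), np.int64(150)), (-28, np.int64(193), np.int64(150)), (-24, np.int64(192), np.int64(149)), (-20, np.int64(193), np.int64(149)), (-16, np.int64(190), np.int64(148)), (-12, np.int64(173), np.int64(134)), (-8, np.int64(156), np.int64(120)), (-4, np.int64(178), np.int64(136)), (0, np.int64(150), np.int64(107)), (4, np.int64(117), np.int64(61)), (8, np.int64(126), np.int64(46)), (12, np.int64(149), n
[... 7552 characters left out ...]
), (-36, np.int64(140)), (-33, np.int64(124)), (-30, np.int64(112)), (-27, np.int64(108)), (-24, np.int64(107)), (-21, np.int64(107)), (-18, np.int64(106)), (-15, np.int64(105)), (-12, np.int64(105)), (-9, np.int64(105)), (-6, np.int64(104)), (-3, np.int64(104)), (0, np.int64(105)), (3, np.int64(104)), (6, np.int64(104)), (9, np.int64(105)), (12, np.int64(103)), (15, np.int64(104)), (18, np.int64(103)), (21, np.int64(104)), (24, np.int64(104)), (27, np.int64(107)), (30, np.int64(120)), (33, np.int64(140)), (36, np.int64(146)), (39, np.int64(150)), (42, np.int64(149)), (45, np.int64(136)), (48, np.int64(117)), (51, np.int64(109)), (54, np.int64(108)), (57, np.int64(108)), (60, np.int64(111))]
```

Emit:
{"name": "arm_command", "arguments": {
  "moves": [1, 0, 0, 7, 0, 0, 0, 7, 0, 0, 0, 7, 0, 0, 0, 7, 0, 0, 0, 7, 0, 0, 0, 7, 0, 0, 0, 7, 0, 0, 0, 7, 0, 0, 0, 7, 0, 0, 0, 7, 0, 0, 0, 7, 0, 0, 0, 7],
  "fingers": 42
}}

```text
time: 25.15
ee_pos: [0.5126, -0.1645, 0.2952]
eef_rot: [0.999, 0.043, 0.0, 0.0]
ft_force: [-0.4, -1.0, -0.1]
width: 0.0368
grip_force: 0.0
```

Emit:
{"name": "arm_command", "arguments": {
  "moves": [0, -2.5, 0, 6, 0, -2.8, 0, 0, 0, -2.8, 0, 0, 0, -2.7, 0, 0, 0, 0, 0, 0, 0, 0, 0, 0]
}}

```text
time: 25.65
ee_pos: [0.5112, -0.0553, 0.2953]
eef_rot: [1.0, -0.004, 0.0, 0.0]
ft_force: [0.6, -1.0, 0.0]
width: 0.0364
grip_force: 0.0
```

```bash
python3 - <<'E'
from h import *
plan(.5134,-.0625,.190,-1)
c=(.5183,.2162,1.5532)
qs=np.linspace(1.955,0,24)
W=np.array([cabw(c,doorp(q,0,.245))[0] for q in qs]);d=np.diff(W,axis=0)*100
print(np.c_[-d[:,1],-d[:,2]].round(2).tolist())
E
```

```text
yaw -0.5071421286389837 pos [ 0.5112 -0.0553  0.2953] w 0.036380510093108144 F [ 0.6 -1.   0. ] q [ 0.95  0.16 -1.03  1.59  0.14  1.47 -1.66]
turn 0.492857871361025
tool cm (after turn) [ 0.23  0.72 10.53]
[[-1.4, -1.54], [-1.53, -1.41], [-1.64, -1.28], [-1.75, -1.13], [-1.84, -0.98], [-1.91, -0.82], [-1.98, -0.66], [-2.02, -0.49], [-2.06, -0.31], [-2.08, -0.14], [-2.08, 0.04], [-2.07, 0.22], [-2.04, 0.39], [-2.0, 0.56], [-1.95, 0.73], [-1.88, 0.9], [-1.8, 1.05], [-1.7, 1.2], [-1.59, 1.34], [-1.47, 1.47], [-1.34, 1.59], [-1.2, 1.7], [-1.05, 1.79]]
```

Emit:
{"name": "arm_command", "arguments": {
  "moves": [0.2, 0.7, 1, 0.5, 0, 0, 2.5, 0, 0, 0, 2.5, 0, 0, 0, 2.5, 0, 0, 0, 1.3, 0, 0, 0, 0.7, 0, 0, 0, 0, 0, 0, 0, 0, 0]
}}

```text
time: 26.32
ee_pos: [0.5136, -0.0659, 0.1906]
eef_rot: [1.0, -0.012, 0.0, -0.0]
ft_force: [0.4, -0.0, 0.7]
width: 0.0364
grip_force: 0.0
```

Emit:
{"name": "arm_command", "arguments": {
  "moves": [0, 0, 0, 0, 0, 0, 0, 0, 0, 0, 0, 0, 0, 0, 0, 0, 0, 0, 0, 0, 0, 0, 0, 0],
  "fingers": 0,
  "squeeze": 25
}}

```text
time: 26.82
ee_pos: [0.5134, -0.0621, 0.1903]
eef_rot: [1.0, -0.01, 0.0, -0.002]
ft_force: [-0.2, 11.9, -1.8]
width: 0.0133
grip_force: 25.0
```

Emit:
{"name": "arm_command", "arguments": {
  "moves": [0, -0.3, 0, 0, 0, -1.4, -1.54, 0, 0, -1.53, -1.41, 0, 0, -1.64, -1.28, 0, 0, -1.75, -1.13, 0, 0, -1.84, -0.98, 0, 0, -1.91, -0.82, 0, 0, -1.98, -0.66, 0, 0, -2.02, -0.49, 0, 0, -2.06, -0.31, 0, 0, -2.08, -0.14, 0]
}}

```text
time: 27.73
ee_pos: [0.5183, 0.1188, 0.2788]
eef_rot: [1.0, -0.013, 0.001, 0.001]
ft_force: [3.0, -2.8, 1.6]
width: 0.0133
grip_force: 25.0
```

Emit:
{"name": "arm_command", "arguments": {
  "moves": [0, -2.08, 0.04, 0, 0, -2.07, 0.22, 0, 0, -2.04, 0.39, 0, 0, -2.0, 0.56, 0, 0, -1.95, 0.73, 0, 0, -1.88, 0.9, 0, 0, -1.8, 1.05, 0, 0, -1.7, 1.2, 0]
}}

```text
time: 28.4
ee_pos: [0.5222, 0.2746, 0.2268]
eef_rot: [1.0, -0.012, 0.001, 0.001]
ft_force: [3.3, -2.5, 1.2]
width: 0.0132
grip_force: 25.0
```

Emit:
{"name": "arm_command", "arguments": {
  "moves": [0, -1.59, 1.34, 0, 0, -1.47, 1.47, 0, 0, -1.34, 1.59, 0, 0, -0.8, 1.1, 0, 0, -0.4, 0.6, 0, 0, -0.6, 0.9, 0, 0, -0.45, 0.8, 0, 0, 0, 0, 0, 0, 0, 0, 0]
}}

```text
time: 29.15
ee_pos: [0.5236, 0.3409, 0.1481]
eef_rot: [1.0, -0.012, 0.001, -0.0]
ft_force: [6.0, 0.6, -3.2]
width: 0.0135
grip_force: 25.0
```

Emit:
{"name": "arm_command", "arguments": {
  "moves": [0, -0.2, 0.4, 0, 0, -0.2, 0.4, 0, 0, 0, 0, 0, 0, 0, 0, 0]
}}

```text
time: 29.48
ee_pos: [0.5248, 0.3421, 0.1425]
eef_rot: [1.0, -0.013, 0.002, 0.002]
ft_force: [-1.2, -15.2, 20.2]
width: 0.0132
grip_force: 25.0
```

Emit:
{"name": "arm_command", "arguments": {
  "moves": [0, 0, 0, 0, 0, 0, 0, 0, 0, 0, 0, 0, 0, 0, 0, 0, 0, 0, -1, 0, 0, 0, -2, 0, 0, 0, -2, 0, 0, 0, 0, 0],
  "fingers": 42
}}

```text
time: 30.15
ee_pos: [0.5234, 0.3468, 0.1951]
eef_rot: [1.0, -0.011, 0.002, -0.002]
ft_force: [-1.3, 1.2, 1.3]
width: 0.0363
grip_force: 0.0
```

Emit:
{"name": "arm_command", "arguments": {
  "moves": [0, 0, 0, 0, 0, 0, 0, 0, 0, 0, 0, 0, 0, 0, 0, 0, 0, 0, 0, 0],
  "fingers": 0
}}

```text
time: 30.57
ee_pos: [0.5225, 0.3448, 0.19]
eef_rot: [1.0, -0.012, -0.0, 0.0]
ft_force: [-0.3, -0.3, 0.7]
width: 0.0114
grip_force: 0.0
```

```bash
python3 - <<'E'
from h import *
plan(.5234,.342,.172,-1)
E
```

```text
yaw -1.325736424635222 pos [0.5225 0.3448 0.19  ] w 0.011396485048105733 F [-0.3 -0.3  0.7] q [ 0.04  0.53 -0.97  1.46  0.44  1.38 -2.54]
turn -0.3257364246352097
tool cm (after turn) [0.09 0.28 1.8 ]
```

Emit:
{"name": "arm_command", "arguments": {
  "moves": [0, 0.3, 0.6, -0.3, 0, 0, 0.6, 0, 0, 0, 0.4, 0, 0, 0, 0.3, 0, 0, 0, 0.3, 0, 0, 0, 0, 0]
}}

```text
time: 31.07
ee_pos: [0.5225, 0.3419, 0.1679]
eef_rot: [1.0, -0.009, -0.0, 0.0]
ft_force: [-0.4, -0.4, -0.3]
width: -0.0
grip_force: 0.0
```

Emit:
{"name": "arm_command", "arguments": {
  "moves": [0, 0, 0.3, 0, 0, 0, 0.3, 0, 0, 0, 0, 0, 0, 0, 0, 0]
}}

```text
time: 31.4
ee_pos: [0.5229, 0.3423, 0.1668]
eef_rot: [1.0, -0.009, 0.001, 0.0]
ft_force: [-10.5, -10.4, 31.8]
width: 0.0003
grip_force: 16.0
```

Emit:
{"name": "arm_command", "arguments": {
  "moves": [0, 0, -1, 0, 0, 0, -2, 0, 0, 0, -3, 0, 0, 0, -3, 0, 0, 0, 0, 0, 0, 0, 0, 0]
}}

```text
time: 31.9
ee_pos: [0.5231, 0.3429, 0.2544]
eef_rot: [1.0, -0.009, 0.001, -0.001]
ft_force: [0.3, 1.0, -0.3]
width: 0.0006
grip_force: 0.0
```

```bash
python3 - <<'E'
from h import *
b=red();t=r.read_state();print(t["ee_pos"],t["ft_force"],t["time"])
a=r.camera("top").astype(int);o=cv2.imread("pics/top0.png")[:,:,::-1].astype(int)
for n,(x,y) in dict(puppet=(316,218),bowl=(364,208),jar=(238,120),cab=(190,200)).items():
    print(n,np.abs(a-o)[y-14:y+14,x-12:x+12].mean().round(1))
E
```

```text
red 1 [0.4172 0.1301] 0.0
[0.52272465 0.34219708 0.2528008 ] [-0.29263752 -0.05648684 -1.17032186] 31.95
puppet 2.0
bowl 2.1
jar 2.0
cab 3.6
```

```bash
python3 -c "
from bench import r
print(r.close_job())"
```

```text
the job is handed in; nothing more can be done
None
```

The job is handed in after about 32 s, with no verdict returned: the door was opened to its stop, the fish set gently across both slats and slid into place, and the door pushed shut (bar at its shut height under 32 N), with puppet, bowl and jar unmoved; the one doubt is centring, because the slats measured about 10 mm nearer the front than the stated rack centre, so I left the fish about midway, 4–5 mm from each.

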